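# Put the mixed-up setting dies back in their own stands

## Task

The three setting dies were put back in the wrong stands after cleaning. Move each die into the stand whose boss is as wide as the die's head and push it down until it clicks and its head sits flat on the boss; stand a die on a bare patch of bench while you make room. Leave the other things lying where they are.

Things in the scene. Friction and masses are not known exactly. Their poses are not given: they have to be found in the camera images.
- die_small: small setting die, loose, bright steel, about 150 g, 50 mm tall: round head 36 mm across, 26 mm tall (z 24 to 50 mm), shallow cup on top; below it a shank 24 mm across, 24 mm long, with a ball groove and a tapered foot 16 mm across, on which it can stand on the bench. Origin: centre of the foot's underside, z up. Starts in the medium stand
- die_medium: medium setting die, loose, bright steel, about 200 g, 50 mm tall: round head 46 mm across, 26 mm tall (z 24 to 50 mm), shallow cup on top; below it a shank 24 mm across, 24 mm long, with a ball groove and a tapered foot 16 mm across, on which it can stand on the bench. Origin: centre of the foot's underside, z up. Starts in the large stand
- die_large: large setting die, loose, bright steel, about 260 g, 50 mm tall: round head 56 mm across, 26 mm tall (z 24 to 50 mm), shallow cup on top; below it a shank 24 mm across, 24 mm long, with a ball groove and a tapered foot 16 mm across, on which it can stand on the bench. Origin: centre of the foot's underside, z up. Starts in the small stand
- stand_small: small setting stand, dark steel, bolted down: foot plate 88 (its y) x 50 mm, 12 mm thick, a bolt each end; boss 36 mm across in the middle, flat top 40 mm above the bench; bore 26 mm, mouth flared to 32. Origin: underside, on the bore's axis. Balls in the bore hold a die: let in gently it stops 10 mm too high; pushed down with 12-15 N it clicks home; pulling out takes 11-14 N
- stand_medium: medium setting stand, dark steel, bolted down: foot plate 100 (its y) x 60 mm, 12 mm thick, a bolt each end; boss 46 mm across in the middle, flat top 40 mm above the bench; bore 26 mm, mouth flared to 32. Origin: underside, on the bore's axis. Home = head flat on the boss, die origin 16 mm above stand origin. Sprung balls as in the small stand
- stand_large: large setting stand, dark steel, bolted down: foot plate 112 (its y) x 70 mm, 12 mm thick, a bolt each end; boss 56 mm across in the middle, flat top 40 mm above the bench; bore 26 mm, mouth flared to 32. Origin: underside, on the bore's axis. Home and sprung balls as in the other stands. Between the three stands is bare bench, with nothing unlisted on it
- wax_tin: bystander, loose: round black tin 57 mm across, 22 mm high; origin at the centre of its underside
- card_box: bystander, loose: small closed off-white card box, 90 mm along its y, 54 mm wide, 25 mm high; origin at the centre of the underside
- bone_folder: bystander, loose: flat pale bone folder, 113 mm along its y, 22 mm wide, 6 mm high; origin at the centre of the underside
Not all that is in view belongs to the job. What is shaped like the die_large but purple is not meant.

How it is judged:
At the end, for the whole second after the job is handed in: Each die stands upright in the bore of the stand of its own size, within 4 mm of its axis, clicked home with its head on the boss (not more than 2.5 mm too high), all at rest and let go (horizontal distance between die_small and stand_small below 0.004 m and z of die_small in the frame of stand_small between 0.0135 and 0.0185 m and angle between each of die_small, die_medium, die_large's own z axis and vertical below 0.08 rad and linear speed of each of die_small, die_medium, die_large below 0.02 m/s and horizontal distance between die_medium and stand_medium below 0.004 m and z of die_medium in the frame of stand_medium between 0.0135 and 0.0185 m and horizontal distance between die_large and stand_large below 0.004 m and z of die_large in the frame of stand_large between 0.0135 and 0.0185 m); the robot touches nothing.
It fails at once if the wax tin is shifted by more than 25 mm (distance of wax_tin from where it was at the start of the episode above 0.025 m).
It fails at once if the card box is shifted by more than 25 mm (distance of card_box from where it was at the start of the episode above 0.025 m).
It fails at once if the bone folder is shifted by more than 25 mm (distance of bone_folder from where it was at the start of the episode above 0.025 m).
It also fails if it takes over 90 s, if anything falls off the work surface, if the arm or the gripper's body presses on something with over 40 N, if the wrist force passes 120 N, or if a joint passes its speed limit or range.

## Robot

A 6-joint arm with a two-finger parallel gripper is mounted at the origin on a cart in front of the work surface, level with it; the furniture and walls round the work are solid. World frame = base frame: x ahead of the robot, y to its left, z up, the work surface at z = 0. Lengths are in m, angles in rad, forces in N, time in s.
With the tool pointing down it reaches from about 0.25 to 0.725 m from the base axis. Payload 9.7 kg.
Tool frame: the origin (TCP) lies at the very end of the fingers, on their centre line; the grasp point (between the pads) lies 19 mm behind it; z points along the fingers, y is the line along which they close (so a half turn about z gives the same grasp; the last joint's range is limited). The gripper opens to 85 mm and grips with 20 to 120 N. Pads are 22 mm wide; open, the fingers measure 114 mm over their backs; the gripper's body (76 mm by 85 mm) begins 54 mm behind the grasp point. The pads swing forward as they close: fully open they stand 13 mm farther back than shut.
Start: joints at [0, 0.087, 0.176, 1.66, 0, 1.571], TCP at [0.55, -0, 0.231] pointing down, gripper open.
Joint ranges: [-3.13, 3.13], [-0.85, 1.81], [-1.15, 1.24], [-2.2, 2.28], [-1.44, 1.52], [-3.14, 3.14]. Speed limits (rad/s): [2.22, 2.22, 2.57, 3.14, 3.14, 3.14].

## Interface

Orientations are given as a unit quaternion [x, y, z, w].
In Python, from plant import manip, imaging gives the robot as it stands.
- The arm moves only by the tool servo_tool, never from a script. Its argument "rows" is text: rows parted by semicolons, each of 7 numbers parted by spaces: the shift along the tool's x, y, z in cm, then the turn, a rotation vector about the tool's x, y, z in rad, then the opening, from 0 (shut) to 1 (fully open). In form: x y z rx ry rz claw; .... A call has 1 to 8 rows; each row is the pose to reach, as a shift and turn from the pose commanded when the call began, along the tool's axes at that moment; what a row does not reach only later rows make up. A row lasts 1/12 s, in which the tool goes at most 41.7 mm and 7.16 degrees, less where a joint would pass 70% of its speed; a pose out of reach is approached as far as the arm can. A call with a gripper value outside its range is refused whole. The fingers move at their own pace and stop on an object; the grip force is fixed at half the most. Time passes only in rows, so rows that repeat a pose let the fingers close. It gives the time, the measured TCP pose, the force, the opening and the grip force at its end, in the units of the state.
- manip.observe(): the state, without advancing time (a new reading comes with each control period).
- imaging.grab_frame(name): name is "scene" or "side" or "wrist"; returns a dict with "image" (420x560x3 uint8, red, green, blue), "intrinsics" (3x3 intrinsics, pixels), "k1" (the pictures are not rectified: a ray, as slopes to the right and down, at radius r is drawn at 1 + k1 r^2 times it, then the intrinsics apply), "cam_to_world" (4x4, takes a point from camera to world coordinates). Camera axes: x right, y up, looking along -z (the intrinsics and any distortion apply to the point x, -y, -z); pixel columns grow to the right and rows downward; lengths in m; the calibration is good to about 2 mm. A picture is of the moment at which its call begins. There is no depth.
- manip.finish_job(): hands the job in; it is judged then, once.
The state is a dict: "clock": time; "joint_positions": joint angles; "joint_velocities": joint speeds; "tau": joint torques, N m; "tool_pos": TCP position; "tool_rot": TCP orientation; "force": force on the tool from outside, world axes, zero at the start; "moment": the same for the moment, N m; "opening": finger opening in m; "grip_force": force on a finger pad.
Only numpy, scipy, OpenCV 4.12 (cv2) and the standard library are available. Lean on these libraries where they do the work, as an engineer would, in place of code of your own. Each camera call takes 0.05 s, during which the arm holds its last target. There are 200 camera calls.

## Working session

There is one attempt and no reset: what is moved stays moved. The work goes in short steps, Python scripts to look and compute and a tool call to move; the robot and the scene stay as the last step left them, time stands still between calls to the robot, and variables do not carry over. Pictures are saved under pics/ and viewed, at most 14 in all, crops included, and the job is handed in when it is done.

Besides the shell and the picture viewer there is one more tool, called after ">>>" in YAML: its name, and indented under it one key for each argument. servo_tool: Moves the arm, as the interface text tells. Its arguments: {"type":"object","properties":{"rows":{"type":"string"}},"required":["rows"]}

```bash
mkdir -p pics; ls
python3 - <<'E'
from plant import manip, imaging
import cv2,json
for n in ["scene","side"]:
    f=imaging.grab_frame(n); cv2.imwrite(f"pics/{n}0.png",f["image"][:,:,::-1]); print(n,f["intrinsics"],f["k1"],f["cam_to_world"])
s=manip.observe(); print(s)
E
```

```text
pics
scene [[414.79296975   0.         288.36996626]
 [  0.         414.79296975 200.23012942]
 [  0.           0.           1.        ]] -0.00915353095101034 [[ 0.53224805  0.42202189 -0.73390022 -0.19459498]
 [-0.84642186  0.24807473 -0.4711995  -0.54099227]
 [-0.0167944   0.8719842   0.48924585  0.5397862 ]
 [ 0.          0.          0.          1.        ]]
side [[439.02802737   0.         286.33535536]
 [  0.         439.02802737 209.36882318]
 [  0.           0.           1.        ]] -0.010563412773602508 [[-0.90844711  0.15569645 -0.3879207   0.15375226]
 [-0.41798893 -0.34506851  0.84036479  0.69220306]
 [-0.00301741  0.92557352  0.37855588  0.4184277 ]
 [ 0.          0.          0.          1.        ]]
{'clock': 0.1, 'joint_positions': array([1.87310134e-05, 8.74352697e-02, 1.75203043e-01, 1.65980856e+00,
       6.30843474e-06, 1.57080130e+00]), 'joint_velocities': array([-0.00095262,  0.00017375,  0.00291332,  0.00120743, -0.00084348,
       -0.00209306]), 'tau': array([ 5.47294949e-04, -5.21561801e+01,  4.65652657e+01,  1.59993977e-02,
       -1.19309320e-06, -5.24902489e-06]), 'tool_pos': array([5.49789252e-01, 1.20960137e-05, 2.30632069e-01]), 'tool_rot': array([ 7.07101780e-01,  7.07111508e-01, -4.37758652e-04, -4.42208960e-04]), 'force': array([-0.58740936,  0.11938345, -0.12938146]), 'moment': array([-0.02707027, -0.01445055, -0.01014781]), 'grip_force': 0.0, 'opening': 0.08527502963554572}
```

View pics/scene0.png

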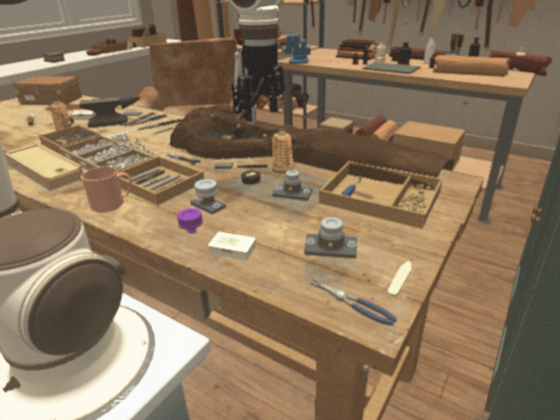

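View pics/side0.png

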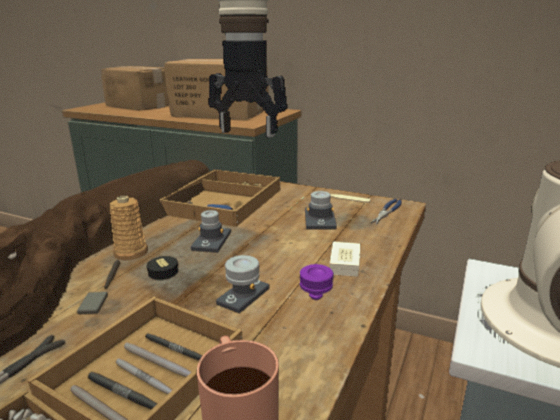

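The scene view shows three silvery dies in dark stands at about (207,190), (292,182) and (331,232), and a purple lookalike at (190,219). In the side view they are at (241,275), (210,228) and (320,205), with purple at (316,279). I'll confirm them in an enlarged crop.

```bash
cat > h.py <<'E'
import numpy as np, cv2
from plant import manip, imaging
def unproj(f,uv):
    K=f["intrinsics"];k=f["k1"]; uv=np.atleast_2d(np.array(uv,float))
    d=(uv-K[:2,2])/[K[0,0],K[1,1]]; s=d.copy()
    for _ in range(20): s=d/(1+k*(s**2).sum(1,keepdims=True))
    M=f["cam_to_world"]; return M[:3,3],np.c_[s[:,0],-s[:,1],-np.ones(len(s))]@M[:3,:3].T
def onz(f,uv,z):
    o,d=unproj(f,uv); return o+d*((z-o[2])/d[:,2])[:,None]
def proj(f,P):
    M=f["cam_to_world"];p=(np.atleast_2d(P)-M[:3,3])@M[:3,:3]
    s=np.c_[p[:,0]/-p[:,2],-p[:,1]/-p[:,2]]; s*=1+f["k1"]*(s**2).sum(1,keepdims=True)
    return s@f["intrinsics"][:2,:2].T+f["intrinsics"][:2,2]
E
python3 - <<'E'
import cv2,numpy as np
a=cv2.imread("pics/scene0.png");b=cv2.imread("pics/side0.png")
A=cv2.resize(a[150:270,170:370],None,fx=4,fy=4,interpolation=cv2.INTER_CUBIC)
B=cv2.resize(b[180:310,180:380],None,fx=4,fy=4,interpolation=cv2.INTER_CUBIC)
cv2.imwrite("pics/cA.png",A);cv2.imwrite("pics/cB.png",B)
E
```

```text
(no output)
```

View pics/cA.png

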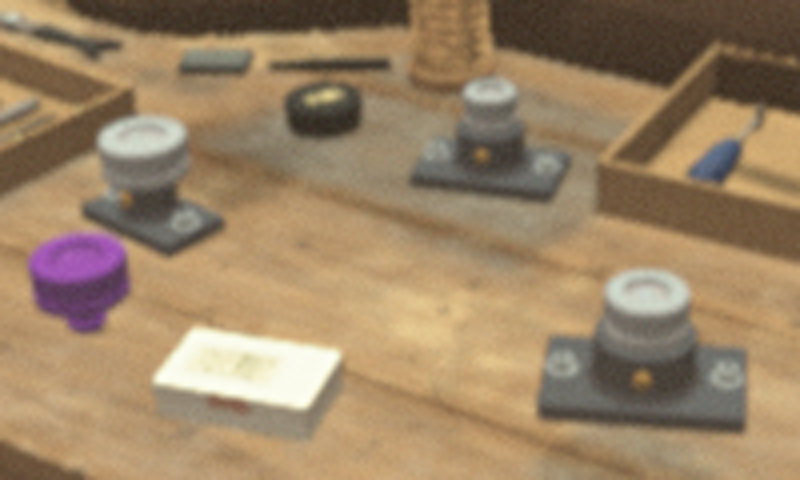

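View pics/cB.png

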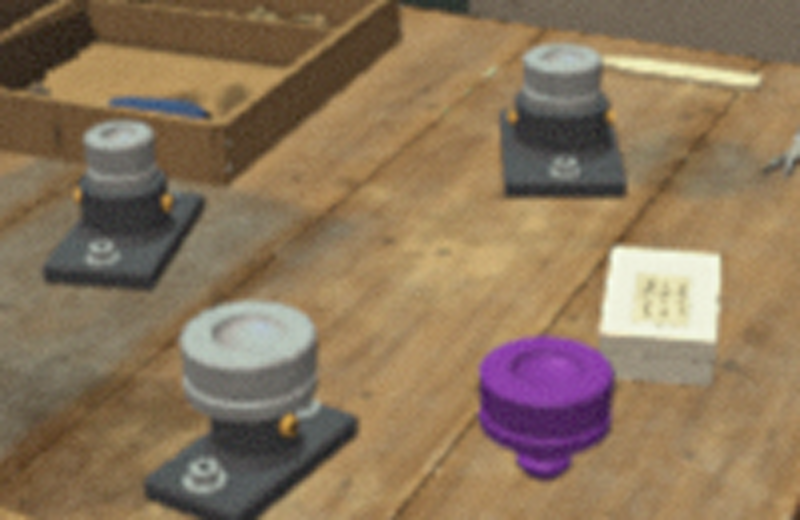

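The crops confirm it. In crop A:
- Bright steel large head on the narrow stand at (143,137).
- Small head on the medium stand at (490,90).
- Medium head on the large stand at (648,292).
- The die at (79,253) is purple, so it's the lookalike and stays put.

Next I'll localise them using z = 66 mm for the head tops.

Run:
```python
from h import *
np.set_printoptions(precision=4,suppress=True)
fs={n:imaging.grab_frame(n) for n in("scene","side")}
c=lambda l,o:np.array(l)/4.+o-0.375
S=c([(143,137),(490,90),(648,292),(79,253),(323,96)],(170,150))
D=c([(248,330),(121,134),(563,57),(547,363)],(180,180))
print(onz(fs["scene"],S[:3],.066),onz(fs["side"],D[:3],.066))
print("purple",onz(fs["scene"],S[3:4],.05),onz(fs["side"],D[3:4],.05),"tin",onz(fs["scene"],S[4:],.022))
# card box top corners, plate corners (z 12)
print("box",onz(fs["scene"],c([(155,380),(195,327),(342,350),(310,410)],(170,150)),.025))
print("plateS",onz(fs["side"],c([(147,483),(240,513),(357,415)],(180,180)),.012))
print("plateM",onz(fs["scene"],c([(412,178),(425,135),(570,150),(552,190)],(170,150)),.012))
print("plateL",onz(fs["scene"],c([(541,408),(548,340),(745,350),(743,418)],(170,150)),.012))
print("tray",onz(fs["scene"],c([(600,165)],(170,150)),.03))
print("cone",onz(fs["scene"],[(282,168)],0), "folder",onz(fs["scene"],[(400,277)],0))
print(manip.observe()["clock"])
```

```text
[[ 0.4812  0.1415  0.066 ]
 [ 0.6502 -0.0121  0.066 ]
 [ 0.4804 -0.2156  0.066 ]] [[ 0.4862  0.1477  0.066 ]
 [ 0.6513 -0.006   0.066 ]
 [ 0.4826 -0.2089  0.066 ]]
purple [[0.3738 0.0961 0.05  ]] [[0.3746 0.0961 0.05  ]] tin [[0.6595 0.1361 0.022 ]]
box [[ 0.3261 -0.0008  0.025 ]
 [ 0.3766  0.0144  0.025 ]
 [ 0.4005 -0.0704  0.025 ]
 [ 0.3473 -0.0886  0.025 ]]
plateS [[0.5106 0.1916 0.012 ]
 [0.4656 0.194  0.012 ]
 [0.4562 0.1101 0.012 ]]
plateM [[ 0.604   0.0214  0.012 ]
 [ 0.6612  0.0491  0.012 ]
 [ 0.6926 -0.0498  0.012 ]
 [ 0.637  -0.0675  0.012 ]]
plateL [[ 0.4257 -0.182   0.012 ]
 [ 0.4834 -0.153   0.012 ]
 [ 0.531  -0.2525  0.012 ]
 [ 0.4725 -0.2775  0.012 ]]
tray [[ 0.6537 -0.0938  0.03  ]]
cone [[0.7774 0.1042 0.    ]] folder [[ 0.4636 -0.3785  0.    ]]
0.2
```

>>> servo_tool:
  rows: "-0.45 5 2 0 0 0 1; -0.9 10.1 4 0 0 0 1; -0.9 10.1 6 0 0 0 1; -0.9 10.1 6 0 0 0 1; -0.9 10.1 6 0 0 0 1"

```text
clock: 0.62
tool_pos: [0.6506, -0.0091, 0.1679]
tool_rot: [0.707, 0.707, -0.002, -0.002]
force: [0.1, 0.8, -0.0]
opening: 0.0855
grip_force: 0.0
```

Run:
```python
from h import *
f=imaging.grab_frame("wrist"); s=manip.observe(); print(s["tool_pos"],s["force"],s["opening"]); print(f["cam_to_world"],f["intrinsics"],f["k1"])
im=f["image"][:,:,::-1].copy(); cv2.imwrite("pics/w0.png",im)
print(proj(f,[[.651,-.009,.066],[.4835,.145,.066],[.4815,-.212,.066]]))
```

```text
[ 0.65051796 -0.00902631  0.17026729] [ 0.04966524 -0.06382231  0.46305266] 0.08523081286631513
[[ 9.99985342e-01 -1.24202277e-03  5.27001092e-03  6.50966292e-01]
 [-4.53508758e-04  9.50699954e-01  3.10111901e-01  7.03362393e-02]
 [-5.39536518e-03 -3.10109745e-01  9.50685456e-01  3.10798142e-01]
 [ 0.00000000e+00  0.00000000e+00  0.00000000e+00  1.00000000e+00]] [[297.14241583   0.         276.89388345]
 [  0.         297.14241583 210.52359593]
 [  0.           0.           1.        ]] -0.05520199390572127
[[278.49947255 209.95860661]
 [ 56.6706374   15.57494384]
 [126.87501366 382.21940869]]
```

View pics/w0.png

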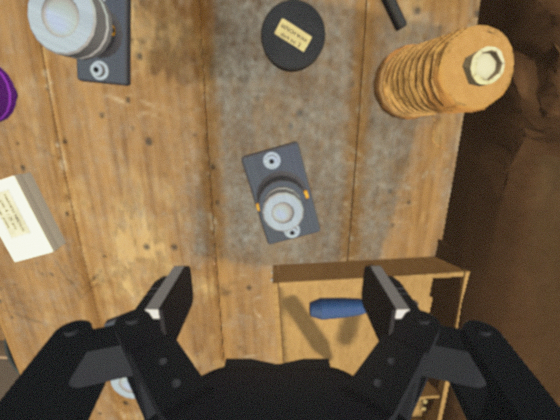

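The wrist view shows the small die's head at about (283,211), on a stand yawed roughly 20°. I'll fit the head circle for a precise centre.

```bash
cat >> h.py <<'E'
def head(f,guess,r,z):
    "fit the head's top rim: model circle of radius r at height z, moved to the strongest radial edge"
    from scipy.optimize import minimize
    g=cv2.GaussianBlur(cv2.cvtColor(f["image"],cv2.COLOR_RGB2GRAY),(0,0),1).astype(np.float32)
    t=np.linspace(0,2*np.pi,120,endpoint=False); u=np.c_[np.cos(t),np.sin(t),0*t]
    s=lambda rr,c:cv2.remap(g,*[a.astype(np.float32)[:,None] for a in proj(f,np.r_[c,z]+rr*u).T],cv2.INTER_LINEAR)[:,0]
    cost=lambda c:-np.mean(np.clip(s(r-.0015,c)-s(r+.0015,c),-30,40))
    G=[np.array(guess)+[a,b] for a in np.arange(-.008,.0081,.001) for b in np.arange(-.008,.0081,.001)]
    c=min(G,key=cost); m=minimize(cost,c,method="Nelder-Mead",options=dict(initial_simplex=[c,c+[.001,0],c+[0,.001]],xatol=1e-5))
    return m.x,m.fun
E
python3 - <<'E'
from h import *
f=imaging.grab_frame("wrist")
im=f["image"][:,:,::-1].copy()
c,v=head(f,(.651,-.009),.018,.066); print(c,v)
t=np.linspace(0,6.28,60)
cr=cv2.resize(im[140:270,220:350],None,fx=5,fy=5,interpolation=cv2.INTER_CUBIC)
def draw(r,z,col,c=c):
    p=proj(f,np.c_[c[0]+r*np.cos(t),c[1]+r*np.sin(t),0*t+z]); cv2.polylines(cr,[np.int32((p-[220,140]+.5)*5)],True,col,1)
draw(.018,.066,(0,0,255)); draw(.023,.04,(0,255,0))
cv2.imwrite("pics/w0c.png",cr[:600])
for n,g in (("scene",0),("side",0)):
    F=imaging.grab_frame(n); print(n,head(F,(.651,-.009),.018,.066),head(F,(.4835,.145),.028,.066),head(F,(.4815,-.212),.023,.066))
E
```

```text
[ 0.65438103 -0.01032042] -37.52207946777344
scene (array([ 0.64904662, -0.01243357]), np.float64(-14.137011528015137)) (array([0.48223872, 0.1443671 ]), np.float64(-21.18627166748047)) (array([ 0.4815528 , -0.21440774]), np.float64(-18.840389251708984))
side (array([ 0.65268156, -0.0045349 ]), np.float64(-22.135009765625)) (array([0.48526809, 0.15066481]), np.float64(-27.167146682739258)) (array([ 0.48428813, -0.20771463]), np.float64(-10.787378311157227))
```

View pics/w0c.png

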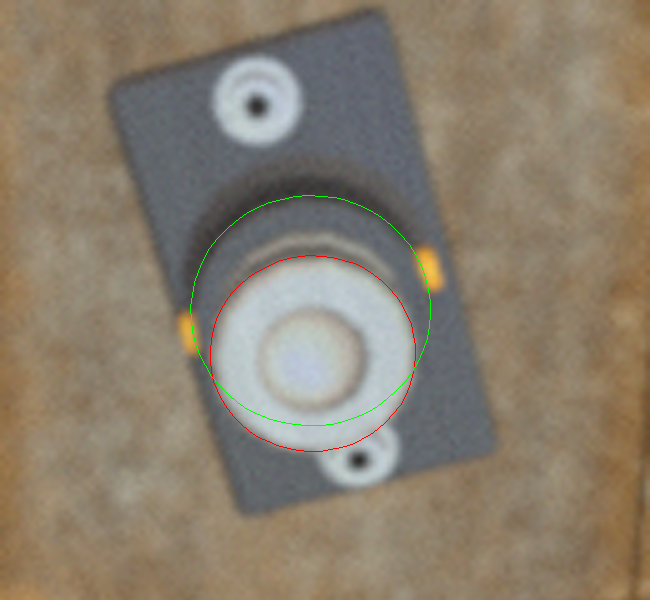

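The wrist fit is tight: the small die is at (0.6544, −0.0103). I'll descend over it and close.

>>> servo_tool:
  rows: "-0.13 0.34 4 0 0 0 1; -0.13 0.34 8 0 0 0 1; -0.13 0.34 11 0 0 0 1; -0.13 0.34 12.7 0 0 0 1; -0.13 0.34 12.7 0 0 0 1; -0.13 0.34 12.7 0 0 0 0.6; -0.13 0.34 12.7 0 0 0 0.5; -0.13 0.34 12.7 0 0 0 0.5"

```text
clock: 1.48
tool_pos: [0.6557, -0.0103, 0.0473]
tool_rot: [0.707, 0.707, 0.001, 0.002]
force: [-0.1, 0.3, -1.1]
opening: 0.0514
grip_force: 0.0
```

>>> servo_tool:
  rows: "0 0 0 0 0 0 0.3; 0 0 0 0 0 0 0; 0 0 0 0 0 0 0; 0 0 0 0 0 0 0; 0 0 0 0 0 0 0; 0 0 0 0 0 0 0"

```text
clock: 1.98
tool_pos: [0.6557, -0.0103, 0.0467]
tool_rot: [0.707, 0.707, 0.001, 0.001]
force: [0.4, -0.2, 6.4]
opening: 0.0341
grip_force: 59.1
```

Run:
```python
from h import *
s=manip.observe();print(s["tool_pos"],s["force"],s["moment"],s["opening"],s["grip_force"])
f=imaging.grab_frame("wrist"); cv2.imwrite("pics/w1.png",f["image"][:,:,::-1])
```

```text
[ 0.65569331 -0.01034279  0.04669978] [ 0.40621543 -0.18833516  6.43665117] [ 0.01390275 -0.0200769   0.01158759] 0.034116458698160414 59.112693071365356
```

View pics/w1.png

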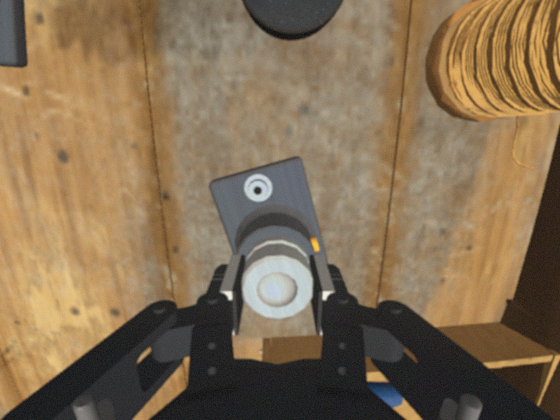

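The small die is gripped and centred (lateral force about 0). I'll lift it and carry it to the bare bench at about (0.53, −0.03).

>>> servo_tool:
  rows: "0 0 -1 0 0 0 0; 0 0 -3 0 0 0 0; 0 0 -5.5 0 0 0 0; -0.6 -4 -5.5 0 0 0 0; -1.3 -8 -5.5 0 0 0 0; -2 -12 -5.5 0 0 0 0; -2 -12.6 -5.5 0 0 0 0; -2 -12.6 -5.5 0 0 0 0"

```text
clock: 2.7
tool_pos: [0.5264, -0.0306, 0.1005]
tool_rot: [0.707, 0.707, 0.0, 0.0]
force: [0.9, -0.2, -1.4]
opening: 0.0341
grip_force: 65.4
```

Run:
```python
from h import *
s=manip.observe();print(s["tool_pos"],s["force"],s["opening"],s["grip_force"])
f=imaging.grab_frame("wrist"); a=f["image"][:,:,::-1]
f=imaging.grab_frame("scene"); b=cv2.resize(f["image"][140:260,220:400,::-1],None,fx=2.2,fy=2.2)
o=np.zeros((420,800,3),np.uint8);o[:,:400]=a[:,80:480];o[:b.shape[0],400:396+400]=b;cv2.imwrite("pics/w2.png",o)
```

```text
[ 0.5264394  -0.03058396  0.10054482] [ 0.93348223 -0.16005562 -1.44883248] 0.03407447035510578 65.35945057868958
```

View pics/w2.png

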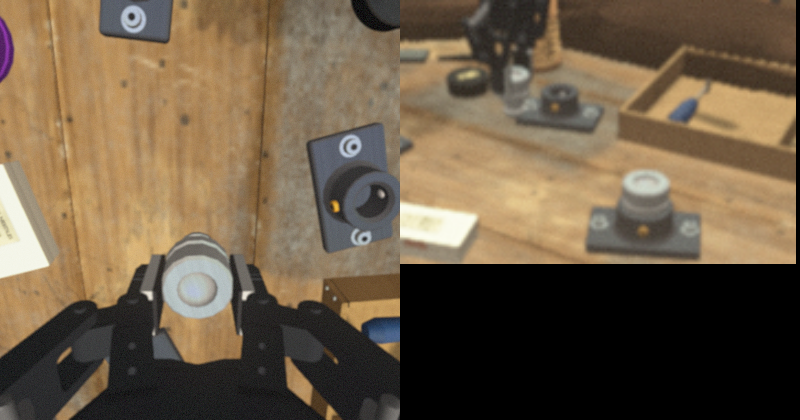

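The small die hangs upright in the grip and the medium bore is empty at (450,190) in the wrist view. Now I'll set the die on the bench.

>>> servo_tool:
  rows: "0 0 3 0 0 0 0; 0 0 5 0 0 0 0; 0 0 6 0 0 0 0; 0 0 6.5 0 0 0 0; 0 0 6.7 0 0 0 0; 0 0 6.8 0 0 0 0; 0 0 6.8 0 0 0 0; 0 0 6.8 0 0 0 0"

```text
clock: 3.47
tool_pos: [0.5291, -0.0303, 0.0323]
tool_rot: [0.707, 0.707, 0.0, 0.001]
force: [-0.0, -0.3, -1.8]
opening: 0.0338
grip_force: 65.4
```

>>> servo_tool:
  rows: "0 0 0.1 0 0 0 0; 0 0 0.15 0 0 0 0; 0 0 0.2 0 0 0 0; 0 0 0.2 0 0 0 0; 0 0 0.2 0 0 0 0"

```text
clock: 3.88
tool_pos: [0.529, -0.0303, 0.0308]
tool_rot: [0.707, 0.707, 0.001, 0.001]
force: [-3.4, 0.2, 8.4]
opening: 0.0339
grip_force: 66.3
```

It's on the bench (contact at z about 0.031, so it didn't slip in the grip). I'll release, rise and go look over the medium die.

>>> servo_tool:
  rows: "0 0 -0.07 0 0 0 0.3; 0 0 -0.07 0 0 0 1; 0 0 -0.07 0 0 0 1; 0 0 -0.07 0 0 0 1; 0 0 -0.07 0 0 0 1; 0 0 -4 0 0 0 1; 0 0 -8 0 0 0 1; 0 0 -10 0 0 0 1"

```text
clock: 4.55
tool_pos: [0.5292, -0.0304, 0.1334]
tool_rot: [0.707, 0.707, 0.001, 0.001]
force: [0.5, 0.5, 0.5]
opening: 0.0852
grip_force: 0.0
```

>>> servo_tool:
  rows: "-4 -1 -2 0 0 0 1; -8 -2 -3 0 0 0 1; -12 -3 -4 0 0 0 1; -16 -4 -4 0 0 0 1; -18.1 -4.7 -4 0 0 0 1; -18.1 -4.7 -4 0 0 0 1; -18.1 -4.7 -4 0 0 0 1; -18.1 -4.7 -4 0 0 0 1"

```text
clock: 5.22
tool_pos: [0.4814, -0.2111, 0.1691]
tool_rot: [0.707, 0.707, 0.0, -0.0]
force: [0.2, 0.3, -0.1]
opening: 0.0856
grip_force: 0.0
```

Run:
```python
from h import *
s=manip.observe();print(s["tool_pos"],s["tool_rot"],s["opening"])
f=imaging.grab_frame("wrist"); im=f["image"][:,:,::-1].copy()
c,v=head(f,(.4825,-.212),.023,.066); print(c,v)
print("small",head(f,(.529,-.0303),.018,.05))
t=np.linspace(0,6.28,60)
cv2.polylines(im,[np.int32(proj(f,np.c_[c[0]+.023*np.cos(t),c[1]+.023*np.sin(t),0*t+.066]))],True,(0,0,255),1)
cv2.imwrite("pics/w3.png",im)
```

```text
[ 0.4813754  -0.21109856  0.16910594] [ 7.07284202e-01  7.06929284e-01  5.00565823e-05 -2.07798292e-04] 0.08558646728199418
[ 0.48489856 -0.21437567] -37.64806365966797
small (array([ 0.52718126, -0.03227418]), np.float64(-5.475146293640137))
```

View pics/w3.png

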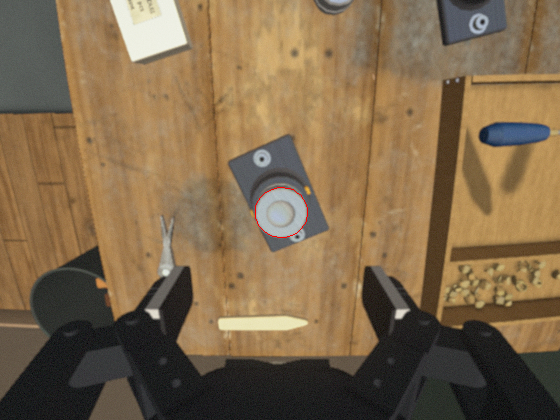

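The medium die on the large stand is at (280,212) → (0.4849, −0.2144). The small die still stands upright on the bench at the image top (335,0). I'll descend and grip the medium one.

>>> servo_tool:
  rows: "-0.33 0.35 4 0 0 0 1; -0.33 0.35 8 0 0 0 1; -0.33 0.35 11 0 0 0 1; -0.33 0.35 12.4 0 0 0 1; -0.33 0.35 12.4 0 0 0 1; -0.33 0.35 12.4 0 0 0 0.6; -0.33 0.35 12.4 0 0 0 0.6; -0.33 0.35 12.4 0 0 0 0.6"

```text
clock: 5.93
tool_pos: [0.4861, -0.2146, 0.0472]
tool_rot: [0.707, 0.707, 0.001, 0.001]
force: [1.0, 0.1, -0.2]
opening: 0.052
grip_force: 0.0
```

>>> servo_tool:
  rows: "0 0 0 0 0 0 0.4; 0 0 0 0 0 0 0; 0 0 0 0 0 0 0; 0 0 0 0 0 0 0; 0 0 0 0 0 0 0; 0 0 0 0 0 0 0"

```text
clock: 6.43
tool_pos: [0.4856, -0.2148, 0.0475]
tool_rot: [0.707, 0.707, 0.001, 0.001]
force: [-3.7, 1.6, 8.0]
opening: 0.0438
grip_force: 60.1
```

>>> servo_tool:
  rows: "0 0 -1 0 0 0 0; 0 0 -3 0 0 0 0; 0 0 -6 0 0 0 0; 0 0 -8 0 0 0 0; 3 2.5 -8 0 0 0 0; 6 5 -8 0 0 0 0; 9 7.5 -8 0 0 0 0; 12 10 -8 0 0 0 0"

```text
clock: 7.1
tool_pos: [0.5861, -0.0934, 0.1268]
tool_rot: [0.707, 0.707, 0.001, 0.001]
force: [0.0, -1.1, -2.8]
opening: 0.0434
grip_force: 64.0
```

>>> servo_tool:
  rows: "3 2.5 0 0 0 0 0; 6 5 0 0 0 0 0; 8.45 7 0 0 0 0 0; 8.45 7 0 0 0 0 0; 8.45 7 0 0 0 0 0; 8.45 7 0 0 0 0 0"

```text
clock: 7.6
tool_pos: [0.6548, -0.0102, 0.1257]
tool_rot: [0.707, 0.707, -0.0, 0.0]
force: [0.2, 0.2, -1.8]
opening: 0.0439
grip_force: 63.8
```

Run:
```python
from h import *
s=manip.observe();print(s["tool_pos"],s["tool_rot"],s["force"],s["moment"])
f=imaging.grab_frame("wrist"); im=f["image"][:,:,::-1].copy(); cv2.imwrite("pics/w4.png",im)
# held die: foot at origin z = tool z - .0315
z=s["tool_pos"][2]-.0315
for r,zz,g in((.023,z+.05,s["tool_pos"][:2]),): print(head(f,g,r,zz))
```

```text
[ 0.65480376 -0.01021206  0.12570419] [ 7.06990355e-01  7.07223177e-01 -1.05004742e-04  6.89491504e-05] [ 0.23528333  0.24849905 -1.79033614] [-0.05079855 -0.00871678  0.02339984]
(array([ 0.65458014, -0.00866595]), np.float64(-38.90389633178711))
```

View pics/w4.png

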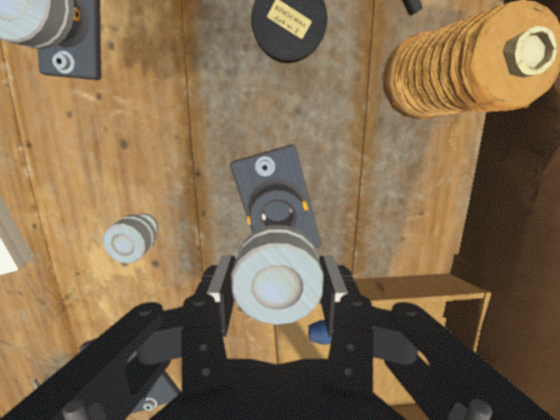

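The medium die is held upright over the medium stand's boss at (277,215), and the small die still stands at (125,240). Lowering in.

>>> servo_tool:
  rows: "0 0.05 2 0 0 0 0; 0 0.05 3.5 0 0 0 0; 0 0.05 4.5 0 0 0 0; 0 0.05 5.3 0 0 0 0; 0 0.05 6 0 0 0 0; 0 0.05 6.4 0 0 0 0; 0 0.05 6.6 0 0 0 0; 0 0.05 6.6 0 0 0 0"

```text
clock: 8.32
tool_pos: [0.6554, -0.0102, 0.0592]
tool_rot: [0.707, 0.707, -0.0, -0.0]
force: [0.2, -0.2, -2.7]
opening: 0.0439
grip_force: 63.8
```

It's in the bore with no side force. Push home.

>>> servo_tool:
  rows: "0 0 0.3 0 0 0 0; 0 0 0.6 0 0 0 0; 0 0 0.9 0 0 0 0; 0 0 1.1 0 0 0 0; 0 0 1.25 0 0 0 0; 0 0 1.35 0 0 0 0; 0 0 1.35 0 0 0 0"

```text
clock: 8.9
tool_pos: [0.6554, -0.01, 0.0476]
tool_rot: [0.707, 0.707, 0.0, 0.0]
force: [-8.2, -0.4, 12.2]
opening: 0.0438
grip_force: 65.2
```

Home height reached (0.0476 m), so it's seated. Release, rise and go over the large die.

>>> servo_tool:
  rows: "0 0 -0.15 0 0 0 0.3; 0 0 -0.15 0 0 0 1; 0 0 -0.15 0 0 0 1; 0 0 -0.15 0 0 0 1; 0 0 -0.15 0 0 0 1; 0 0 -4 0 0 0 1; 0 0 -8 0 0 0 1; 0 0 -12.4 0 0 0 1"

```text
clock: 9.57
tool_pos: [0.6547, -0.0101, 0.1679]
tool_rot: [0.707, 0.707, -0.001, -0.001]
force: [1.5, -1.0, 0.4]
opening: 0.0854
grip_force: 0.0
```

>>> servo_tool:
  rows: "2.5 -2.7 0 0 0 0 1; 5 -5.4 0 0 0 0 1; 7.5 -8.1 0 0 0 0 1; 10 -10.8 0 0 0 0 1; 12.5 -13.5 0 0 0 0 1; 15.7 -17 0 0 0 0 1; 15.7 -17 0 0 0 0 1; 15.7 -17 0 0 0 0 1"

```text
clock: 10.23
tool_pos: [0.4842, 0.1484, 0.1681]
tool_rot: [0.706, 0.708, 0.001, 0.0]
force: [0.3, 0.4, -1.2]
opening: 0.0854
grip_force: 0.0
```

Run:
```python
from h import *
s=manip.observe();print(s["tool_pos"],s["tool_rot"],s["opening"])
f=imaging.grab_frame("wrist"); im=f["image"][:,:,::-1].copy()
c,v=head(f,(.485,.147),.028,.066); print(c,v)
t=np.linspace(0,6.28,60)
cv2.polylines(im,[np.int32(proj(f,np.c_[c[0]+.028*np.cos(t),c[1]+.028*np.sin(t),0*t+.066]))],True,(0,0,255),1)
cv2.imwrite("pics/w5.png",im)
f=imaging.grab_frame("wrist"); print("medium",head(f,(.655,-.0103),.023,.066))
```

```text
[0.4842096  0.14842199 0.16809623] [7.06026604e-01 7.08185012e-01 6.13541754e-04 2.15864600e-04] 0.08538167686967003
[0.48699546 0.14571946] -33.375755310058594
medium (array([ 0.66370543, -0.01852264]), np.float64(-2.1791584491729736))
```

View pics/w5.png

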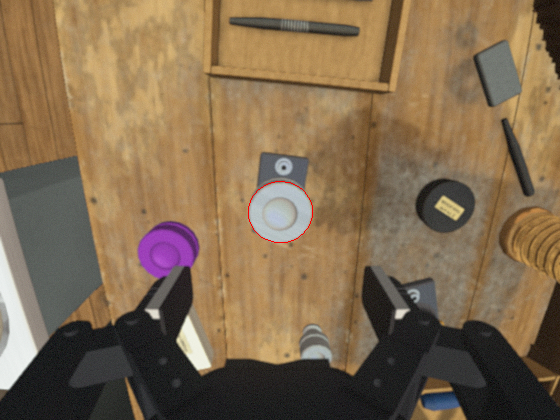

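The large die on the small stand is at (280,212) → (0.4870, 0.1457), clear of the purple one at (168,250). Grip it.

>>> servo_tool:
  rows: "-0.27 0.27 4 0 0 0 1; -0.27 0.27 8 0 0 0 1; -0.27 0.27 11 0 0 0 1; -0.27 0.27 12.3 0 0 0 1; -0.27 0.27 12.3 0 0 0 1; -0.27 0.27 12.3 0 0 0 0.8; -0.27 0.27 12.3 0 0 0 0.8; -0.27 0.27 12.3 0 0 0 0.8"

```text
clock: 11.0
tool_pos: [0.4895, 0.1441, 0.0461]
tool_rot: [0.707, 0.707, 0.001, 0.001]
force: [0.4, -1.1, 0.6]
opening: 0.068
grip_force: 0.0
```

>>> servo_tool:
  rows: "0 0 0 0 0 0 0.5; 0 0 0 0 0 0 0; 0 0 0 0 0 0 0; 0 0 0 0 0 0 0; 0 0 0 0 0 0 0; 0 0 0 0 0 0 0"

```text
clock: 11.5
tool_pos: [0.4879, 0.1443, 0.0463]
tool_rot: [0.707, 0.707, 0.0, -0.0]
force: [-7.8, -0.4, 11.0]
opening: 0.0542
grip_force: 61.3
```

>>> servo_tool:
  rows: "0 0 -1 0 0 0 0; 0 0 -3 0 0 0 0; 0 0 -6 0 0 0 0; 0 0 -8 0 0 0 0; -4 0 -8 0 0 0 0; -8 0 -8 0 0 0 0; -12 0 -8 0 0 0 0; -16 0 -8 0 0 0 0"

```text
clock: 12.17
tool_pos: [0.4882, -0.0172, 0.1257]
tool_rot: [0.707, 0.708, 0.001, 0.001]
force: [1.8, 0.0, -2.2]
opening: 0.0535
grip_force: 66.6
```

>>> servo_tool:
  rows: "-4 -0.3 0 0 0 0 0; -8 -0.3 0 0 0 0 0; -12 -0.3 0 0 0 0 0; -16 -0.3 0 0 0 0 0; -20.04 -0.3 0 0 0 0 0; -20.04 -0.3 0 0 0 0 0; -20.04 -0.3 0 0 0 0 0; -20.04 -0.3 0 0 0 0 0"

```text
clock: 12.83
tool_pos: [0.4851, -0.2163, 0.1249]
tool_rot: [0.707, 0.707, 0.0, 0.0]
force: [-0.3, 0.9, -2.2]
opening: 0.0535
grip_force: 66.4
```

Run:
```python
from h import *
s=manip.observe();print(s["tool_pos"],s["tool_rot"],s["force"],s["moment"])
f=imaging.grab_frame("wrist"); im=f["image"][:,:,::-1].copy(); cv2.imwrite("pics/w6.png",im)
print(head(f,s["tool_pos"][:2],.028,s["tool_pos"][2]-.0303+.05))
```

```text
[ 0.48511563 -0.21629091  0.12486718] [7.07403002e-01 7.06810422e-01 1.27460288e-04 6.22837541e-05] [-0.25852995  0.8766522  -2.21915384] [-0.02492987  0.05971541 -0.0460468 ]
(array([ 0.48487204, -0.21409852]), np.float64(-38.486141204833984))
```

View pics/w6.png

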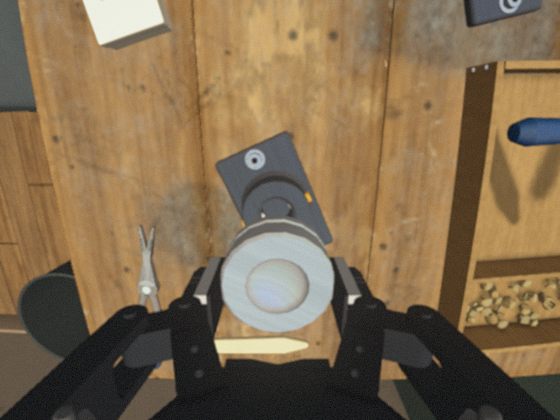

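The large die is held level over the large stand (boss at (275,205)) and its fitted axis matches the stand's. Lower.

>>> servo_tool:
  rows: "0 0 2 0 0 0 0; 0 0 3.5 0 0 0 0; 0 0 4.5 0 0 0 0; 0 0 5.3 0 0 0 0; 0 0 6 0 0 0 0; 0 0 6.4 0 0 0 0; 0 0 6.7 0 0 0 0; 0 0 6.7 0 0 0 0"

```text
clock: 13.55
tool_pos: [0.4851, -0.2161, 0.0572]
tool_rot: [0.707, 0.707, -0.0, -0.0]
force: [-0.5, -0.2, -2.4]
opening: 0.0537
grip_force: 66.5
```

>>> servo_tool:
  rows: "0 0 0.3 0 0 0 0; 0 0 0.6 0 0 0 0; 0 0 0.9 0 0 0 0; 0 0 1.1 0 0 0 0; 0 0 1.25 0 0 0 0; 0 0 1.35 0 0 0 0; 0 0 1.35 0 0 0 0"

```text
clock: 14.13
tool_pos: [0.4851, -0.2163, 0.0464]
tool_rot: [0.707, 0.707, 0.0, 0.001]
force: [-10.0, 3.7, 21.2]
opening: 0.0542
grip_force: 68.8
```

Home height reached with 21 N pushing back. Release and go to the small die.

>>> servo_tool:
  rows: "0 0 -0.15 0 0 0 0.5; 0 0 -0.15 0 0 0 1; 0 0 -0.15 0 0 0 1; 0 0 -0.15 0 0 0 1; 0 0 -0.15 0 0 0 1; 0 0 -4 0 0 0 1; 0 0 -8 0 0 0 1; 0 0 -12.4 0 0 0 1"

```text
clock: 14.8
tool_pos: [0.4844, -0.2159, 0.166]
tool_rot: [0.707, 0.707, -0.0, -0.001]
force: [1.4, -0.6, 0.3]
opening: 0.0853
grip_force: 0.0
```

>>> servo_tool:
  rows: "4 1 0 0 0 0 1; 8 2 0 0 0 0 1; 12 3 0 0 0 0 1; 16 4 0 0 0 0 1; 18.6 4.4 0 0 0 0 1; 18.6 4.4 0 0 0 0 1; 18.6 4.4 0 0 0 0 1; 18.6 4.4 0 0 0 0 1"

```text
clock: 15.47
tool_pos: [0.5291, -0.0304, 0.1654]
tool_rot: [0.707, 0.707, -0.0, -0.0]
force: [0.0, 0.0, 0.6]
opening: 0.0853
grip_force: 0.0
```

Run:
```python
from h import *
s=manip.observe();print(s["tool_pos"],s["tool_rot"],s["opening"])
f=imaging.grab_frame("wrist"); im=f["image"][:,:,::-1].copy()
c,v=head(f,(.529,-.030),.018,.05); print(c,v)
t=np.linspace(0,6.28,60)
for c,r,z in((c,.018,.05),((.6544,-.0103),.023,.066)):
    cv2.polylines(im,[np.int32(proj(f,np.c_[c[0]+r*np.cos(t),c[1]+r*np.sin(t),0*t+z]))],True,(0,0,255),1)
cv2.imwrite("pics/w7.png",im)
```

```text
[ 0.52906575 -0.03037975  0.16543778] [ 7.06952476e-01  7.07261028e-01 -1.86823033e-04 -1.11153752e-05] 0.08528478838891404
[ 0.52879674 -0.03060012] -28.055444717407227
```

View pics/w7.png

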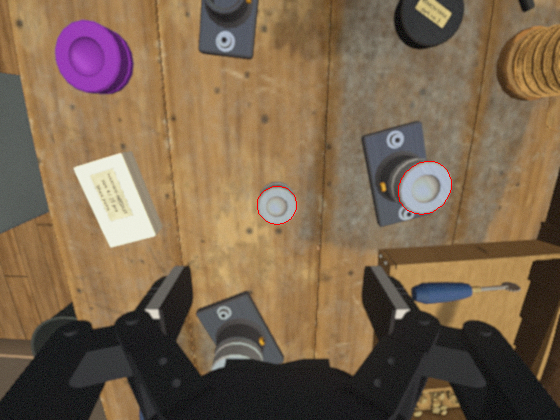

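The small die stands at (277,205), and the medium die's rim at (425,187) matches the predicted home outline. Pick up the small die.

>>> servo_tool:
  rows: "0 0 4 0 0 0 1; 0 0 8 0 0 0 1; 0 0 11.5 0 0 0 1; 0 0 13.3 0 0 0 1; 0 0 13.3 0 0 0 1; 0 0 13.3 0 0 0 0.6; 0 0 13.3 0 0 0 0.5; 0 0 13.3 0 0 0 0.5"

```text
clock: 16.18
tool_pos: [0.5304, -0.0307, 0.0348]
tool_rot: [0.707, 0.707, 0.001, 0.001]
force: [-0.1, 0.2, -0.5]
opening: 0.0516
grip_force: 0.0
```

>>> servo_tool:
  rows: "0 0 0 0 0 0 0.3; 0 0 0 0 0 0 0; 0 0 0 0 0 0 0; 0 0 0 0 0 0 0; 0 0 0 0 0 0 0; 0 0 0 0 0 0 0"

```text
clock: 16.68
tool_pos: [0.5302, -0.0303, 0.0347]
tool_rot: [0.707, 0.707, 0.001, 0.001]
force: [-2.6, 0.4, 7.8]
opening: 0.034
grip_force: 58.9
```

>>> servo_tool:
  rows: "0 0 -2 0 0 0 0; 0 0 -5 0 0 0 0; 0 0 -8 0 0 0 0; 4 -1 -8 0 0 0 0; 8 -2 -8 0 0 0 0; 12 -3 -8 0 0 0 0; 16 -4 -8 0 0 0 0; 17.6 -4.3 -8 0 0 0 0"

```text
clock: 17.35
tool_pos: [0.4849, 0.1495, 0.1135]
tool_rot: [0.706, 0.708, 0.001, -0.0]
force: [0.7, -0.0, -1.1]
opening: 0.0335
grip_force: 60.2
```

>>> servo_tool:
  rows: "0 0 0 0 0 0 0; 0 0 0 0 0 0 0; 0 0 0 0 0 0 0"

```text
clock: 17.6
tool_pos: [0.4863, 0.1455, 0.113]
tool_rot: [0.707, 0.707, 0.0, 0.0]
force: [-0.3, 0.2, -1.4]
opening: 0.034
grip_force: 60.2
```

Run:
```python
from h import *
s=manip.observe();print(s["tool_pos"],s["tool_rot"],s["force"],s["moment"])
f=imaging.grab_frame("wrist"); im=f["image"][:,:,::-1].copy(); cv2.imwrite("pics/w8.png",im)
print(head(f,s["tool_pos"][:2],.018,s["tool_pos"][2]-.0347+.05))
```

```text
[0.48628775 0.14549381 0.11298329] [7.07040183e-01 7.07173327e-01 1.34141650e-04 2.18093483e-04] [-0.26704393  0.20834347 -1.41822179] [ 0.01752294 -0.01760798  0.03746133]
(array([0.48635414, 0.14640586]), np.float64(-39.43973922729492))
```

>>> servo_tool:
  rows: "-0.06 0.06 1 0 0 0 0; -0.06 0.06 2 0 0 0 0; -0.06 0.06 3 0 0 0 0; -0.06 0.06 3.8 0 0 0 0; -0.06 0.06 4.4 0 0 0 0; -0.06 0.06 4.8 0 0 0 0; -0.06 0.06 5.0 0 0 0 0; -0.06 0.06 5.0 0 0 0 0"

```text
clock: 18.32
tool_pos: [0.4866, 0.1451, 0.0622]
tool_rot: [0.707, 0.707, -0.0, -0.0]
force: [0.9, 0.7, -1.9]
opening: 0.034
grip_force: 60.2
```

>>> servo_tool:
  rows: "0 0 0.3 0 0 0 0; 0 0 0.6 0 0 0 0; 0 0 0.9 0 0 0 0; 0 0 1.1 0 0 0 0; 0 0 1.25 0 0 0 0; 0 0 1.4 0 0 0 0; 0 0 1.4 0 0 0 0"

```text
clock: 18.9
tool_pos: [0.4872, 0.1454, 0.0505]
tool_rot: [0.707, 0.707, 0.001, 0.0]
force: [-3.5, -1.4, 16.0]
opening: 0.0336
grip_force: 62.3
```

Home (0.0505 m against the predicted 0.0507 m). Release, rise and back off for a final check.

>>> servo_tool:
  rows: "0 0 -0.15 0 0 0 0.3; 0 0 -0.15 0 0 0 1; 0 0 -0.15 0 0 0 1; 0 0 -0.15 0 0 0 1; 0 0 -0.15 0 0 0 1; 0 0 -4 0 0 0 1; 0 0 -8 0 0 0 1; 0 0 -12 0 0 0 1"

```text
clock: 19.57
tool_pos: [0.4858, 0.145, 0.1693]
tool_rot: [0.707, 0.707, -0.001, -0.001]
force: [1.3, 1.6, 0.5]
opening: 0.0855
grip_force: 0.0
```

>>> servo_tool:
  rows: "-4 0 -2 0 0 0 1; -8 0 -4 0 0 0 1; -12 0 -6 0 0 0 1; -15 0 -8 0 0 0 1; -15 0 -8 0 0 0 1; -15 0 -8 0 0 0 1"

```text
clock: 20.07
tool_pos: [0.4871, -0.0064, 0.2498]
tool_rot: [0.708, 0.706, 0.001, 0.001]
force: [-0.3, 0.8, -0.7]
opening: 0.0854
grip_force: 0.0
```

Run:
```python
from h import *
f=imaging.grab_frame("side"); g=imaging.grab_frame("scene"); w=imaging.grab_frame("wrist")
def ov(f,x0,y0,w,h,k):
    im=cv2.resize(f["image"][y0:y0+h,x0:x0+w,::-1],None,fx=k,fy=k,interpolation=cv2.INTER_CUBIC); return im
A=ov(f,180,180,200,130,4)[:, :]; B=ov(g,170,150,200,120,4)
o=np.vstack([cv2.resize(A,(460,299)),cv2.resize(B,(460,276))]); cv2.imwrite("pics/end.png",o)
for n,F in(("side",f),("scene",g),("wrist",w)):
    print(n,[ (head(F,c,r,.066)) for c,r in (((.487,.1457),.018),((.6544,-.0103),.023),((.4849,-.2144),.028))])
s=manip.observe(); print(s["tool_pos"],s["clock"])
```

```text
side [(array([0.48558507, 0.14945018]), np.float64(-22.82654571533203)), (array([ 0.6531723 , -0.00345852]), np.float64(-23.198184967041016)), (array([ 0.48393234, -0.20837666]), np.float64(-10.755069732666016))]
scene [(array([0.48249621, 0.14345278]), np.float64(-16.73719024658203)), (array([ 0.65074304, -0.01087945]), np.float64(-15.604931831359863)), (array([ 0.48206125, -0.21541886]), np.float64(-19.731502532958984))]
wrist [(array([0.48715556, 0.14361047]), np.float64(-36.59959411621094)), (array([ 0.65455198, -0.00961219]), np.float64(-37.87736892700195)), (array([ 0.48535824, -0.21429271]), np.float64(-29.519010543823242))]
[ 0.48646878 -0.00399386  0.24746376] 20.2167
```

View pics/end.png

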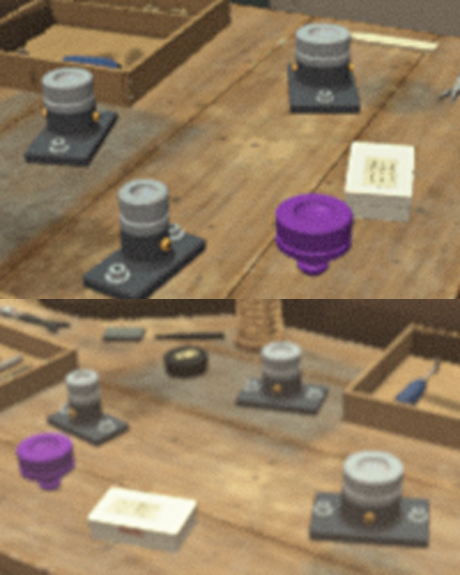

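The final view shows each head flush on a boss of its own width: small at (143,215), medium at (68,105) and large at (323,65) in the side half. The fitted rim positions match where the original dies sat, and the bystanders haven't moved. Handing in.

```bash
python3 -c "
from plant import manip
print(manip.finish_job())"
```

```text
the job is handed in; nothing more can be done
None
```

All three dies are pushed home in the stands of their own size and the job is handed in at about 20 s; the final views show every head seated and the bystanders unmoved, but no verdict came back from the hand-in.

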